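# Offer the pressed spool bracket up to its studs

## Task

Lift the freshly pressed steel spool bracket straight up out of the forming die, carry it over the tub (higher than its rim) and offer it up to the blue stand: level, with each stud tip centred under one of its two holes (either way round) and about 15 mm of clear air between the stud tips and the bracket, so that I can slip the rubber bushings on underneath. Never let the bracket touch the stand, leave the tub, the spool of line and the bushings where they are, and finish while still holding the bracket there, steady and touching nothing.

Things in the scene. Friction and masses are not known exactly. Their poses are not given: they have to be found in the camera images.
- bracket: bright steel U bracket, loose, 0.15-0.3 kg. Origin: centre of underside; x along its 112 mm length, z up. Web 38 mm wide (y), 3 mm thick; two upright flanges (x -30 to 30 mm) reach 48 mm above the underside, outer faces 38 mm apart: grip across these. 8 mm wide, 12 mm deep slot mid-top of each. Starts upright in the die, x along its channel, underside 18 mm above the table
- hole_a (a point): centre of one 15 mm hole, in the bare ear of the web beyond the flanges, at the bracket's underside (bracket x = -42 mm, z = 0)
- hole_b (a point): centre of the other 15 mm hole, at the underside (bracket x = +42 mm, z = 0)
- die: fixed open forming die, origin at underside centre. Grey shoe 156 x 120 x 12 mm, bolt heads to 19 mm; two dark blocks 118 mm long (x), 34 wide, tops 36 mm above the table, 40 mm channel between them along x, closed by end stops (28 mm high) at x = +-57.5 mm. The bracket rests on the pad in it, 18 mm above the table, with 1 mm play each side; its flanges stand 30 mm above the blocks
- stand: the blue stand, fixed: plate 204 x 84 mm, top 12 mm above the table, carrying two threaded steel studs 6 mm thick, 84 mm apart, at x = -42 and +42 mm, tips 44 mm above the table, and at x = +88 mm a thin post with a wire eye, 77 mm high. Origin: centre of its underside, on the table; x along the row of studs
- stud_a (a point): centre of the tip of one stud (stand x = -42 mm, 44 mm above the table)
- stud_b (a point): centre of the tip of the other stud (stand x = +42 mm, 44 mm above the table)
- tub: round white open plastic tub, 126 mm across, 78 mm high, standing between die and stand with two lures in it; loose, to be left alone. Origin: centre of its underside
- grey_spool: black spool of grey line lying flat, 61 mm across, 20 mm high, beyond the tub; loose, to be left alone. Origin: centre of its underside
- bushing_1: black rubber bushing, 21 mm across, 9 mm high, on the bench beside the stand; loose, to be left alone. Origin: centre of its underside
- bushing_2: a second bushing like bushing_1, to be left alone

How it is judged:
By the outcome, as a careful person would: the job done as asked, in the order asked, and still so for the second after the job is handed in, while the arm keeps its last pose, push and grip.
It also fails if it takes over 48 s, if anything falls off the work surface, if the arm or the gripper's body presses on something with over 40 N, if the wrist force passes 120 N, or if a joint passes its speed limit or range.

## Robot

A 6-joint arm with a two-finger parallel gripper is mounted at the origin on a cart in front of the work surface, level with it; the furniture and walls round the work are solid. World frame = base frame: x ahead of the robot, y to its left, z up, the work surface at z = 0. Lengths are in m, angles in rad, forces in N, time in s.
With the tool pointing down it reaches from about 0.3 to 0.875 m from the base axis. Payload 6.4 kg.
Tool frame: the origin (TCP) lies at the very end of the fingers, on their centre line; the grasp point (between the pads) lies 19 mm behind it; z points along the fingers, y is the line along which they close (so a half turn about z gives the same grasp; the last joint's range is limited). The gripper opens to 85 mm and grips with 20 to 120 N. Pads are 22 mm wide; open, the fingers measure 114 mm over their backs; the gripper's body (76 mm by 85 mm) begins 54 mm behind the grasp point. The pads swing forward as they close: fully open they stand 13 mm farther back than shut.
Start: joints at [-1.445, 0.181, 1.607, -0, 1.354, -0.206], TCP at [0.187, -0.544, 0.231] pointing down, gripper open.
Joint ranges: [-2.99, 2.99], [-0.89, 2.07], [0.3, 2.58], [-1.14, 4.28], [0, 2.63], [-3.12, 3.12]. Speed limits (rad/s): [2.57, 2.57, 3.01, 3.14, 3.14, 3.14].

## Interface

Orientations are given as a unit quaternion [w, x, y, z].
In Python, from bench import ctrl gives the robot as it stands.
- The arm moves only by the tool jog_arm, called as name(argument=value, ...), one argument or row to a line, values as JSON. Schema: {"type":"object","properties":{"steps":{"type":"array","items":{"type":"object","properties":{"tx":{"type":"number"},"ty":{"type":"number"},"tz":{"type":"number"},"drx":{"type":"number"},"dry":{"type":"number"},"drz":{"type":"number"},"finger_gap":{"type":"number"}},"additionalProperties":false,"required":["finger_gap"]},"minItems":1,"maxItems":10},"only":{"type":"string"},"quiet":{"type":"boolean"},"lines":{"type":"string"}},"required":["steps"],"additionalProperties":false}. steps is a list of rows, 1 to 10 of them, each an object with the fields tx, ty, tz (the shift in parts of the range, where 1.0 means 1 m), drx, dry, drz (a rotation vector in a scale on which 1.0 is 120 degrees), finger_gap (the opening from 0.0 (shut) to 1.0 (fully open)); a field left out counts as zero (the opening has to be given); each row is the pose to reach, as a shift and turn from the pose commanded when the call began, along the tool's axes at that moment; what a row does not reach only later rows make up. A row lasts 1/8 s, in which the tool goes at most 0.0625 m and 0.188 rad, less where a joint would pass 70% of its speed; a pose out of reach is approached as far as the arm can. The fingers move at their own pace and stop on an object; the grip force is fixed at half the most. Time passes only in rows, so rows that do not move let the fingers close. The tool returns the time, the measured TCP pose, the force, the opening and the grip force at its end. only (a regular expression) keeps the lines of the reply that match it, lines (a string "A,B") keeps lines A to B, and quiet returns only ok. Input that does not fit is refused with a message, and nothing moves.
- ctrl.get_obs(): the state, without advancing time (a new reading comes with each control period).
- ctrl.camera(name): name is "scene" or "side" or "wrist"; returns the picture (480x640x3 uint8, blue, green, red); there is no depth.
- ctrl.camera_params(name): a dict with "fovy" (degrees; the focal length in pixels is half the picture's height over the tangent of half this angle, whatever the lens; pixels are square), "cx", "cy" (the principal point, pixels), "dist" ([k1, k2, p1, p2, k3] as OpenCV has them; the pictures are not rectified), "view" (4x4, takes a point from world to camera coordinates). Camera axes: x right, y up, looking along -z (the intrinsics and any distortion apply to the point x, -y, -z); pixel columns grow to the right and rows downward; lengths in m; the calibration is good to about 2 mm. A picture is of the moment at which its call begins: read the wrist's pose just before it. camera_params takes no time and is no camera call; for the wrist camera it gives the pose at the moment of the call.
- ctrl.hand_in(): hands the job in; it is judged then, once.
The state is a dict: "time_s": time; "q": joint angles; "dq": joint speeds; "joint_efforts": joint torques, N m; "eef_pos": TCP position; "eef_rot": TCP orientation; "wrist_force": force on the tool from outside, world axes, zero at the start; "torque": the same for the moment, N m; "opening": opening from 0.0 (shut) to 1.0 (fully open); "grasp_force": force on a finger pad.
Only numpy, scipy, OpenCV 4.12 (cv2) and the standard library are available. Lean on these libraries where they do the work, as an engineer would, in place of code of your own. Each camera call takes 0.05 s, during which the arm holds its last target. There are 200 camera calls.

## Working session

There is one attempt and no reset: what is moved stays moved. The work goes in short steps, Python scripts to look and compute and a tool call to move; the robot and the scene stay as the last step left them, time stands still between calls to the robot, and variables do not carry over. Pictures are saved under pics/ and viewed, at most 10 in all, crops included, and the job is handed in when it is done.

```bash
ls; mkdir -p pics
```

Run:
```python
from bench import ctrl
import cv2
for n in ["scene","side","wrist"]:
    p=ctrl.camera_params(n); print(n,p)
    cv2.imwrite(f"pics/{n}0.png",ctrl.camera(n))
print(ctrl.get_obs())
```

```text
bench.py
pics
scene {'fovy': 45.30116029783307, 'cx': 332.04792980668554, 'cy': 249.38860462351607, 'dist': array([-0.00328328,  0.        ,  0.        ,  0.        ,  0.        ]), 'view': array([[-0.72947262, -0.68399205, -0.00495731,  0.41274574],
       [ 0.49878415, -0.53688116,  0.68042119, -0.36680408],
       [-0.46806417,  0.493876  ,  0.7328045 , -1.12025836],
       [ 0.        ,  0.        ,  0.        ,  1.        ]])}
side {'fovy': 51.29140987092064, 'cx': 319.4644489200808, 'cy': 243.87060909111236, 'dist': array([-0.07694592,  0.        ,  0.        ,  0.        ,  0.        ]), 'view': array([[ 0.87103899,  0.49113193,  0.0089725 , -0.49865804],
       [-0.42227192,  0.73933179,  0.52447587,  0.23914506],
       [ 0.25095319, -0.46062776,  0.85137804, -1.46239384],
       [ 0.        ,  0.        ,  0.        ,  1.        ]])}
wrist {'fovy': 63.209121435016165, 'cx': 321.14802995359065, 'cy': 241.7934024351468, 'dist': array([-0.02639115,  0.        ,  0.        ,  0.        ,  0.        ]), 'view': array([[ 3.26508490e-01, -9.45193824e-01, -9.17359971e-04,
  
[... 273 characters left out ...]
+00]])}
{'time_s': 0.15, 'q': array([-1.44527366e+00,  1.81409905e-01,  1.60779024e+00,  1.49992444e-05,
        1.35376904e+00, -2.06300361e-01]), 'dq': array([-0.00036347,  0.0004309 , -0.00356788, -0.00052569, -0.00039654,
       -0.00035909]), 'joint_efforts': array([ 1.78590777e-03, -4.45261288e+01, -3.51690173e+01, -2.40350118e-04,
        5.81338376e-03, -3.55331645e-05]), 'eef_pos': array([ 0.18728303, -0.54319904,  0.2305631 ]), 'eef_rot': array([-6.87412635e-04,  9.86268261e-01,  1.65149758e-01,  3.51074696e-05]), 'wrist_force': array([-0.20469665,  0.11315229, -0.0377424 ]), 'torque': array([-0.03536581, -0.03513586,  0.01441183]), 'grasp_force': 0.0, 'opening': 1.001916735345349}
```

View pics/scene0.png

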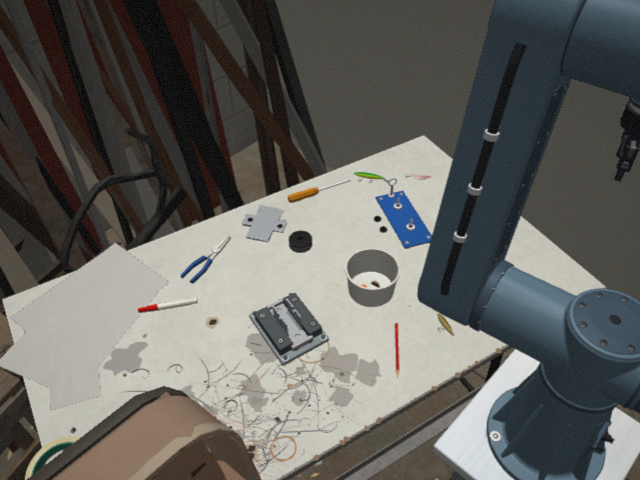

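View pics/side0.png

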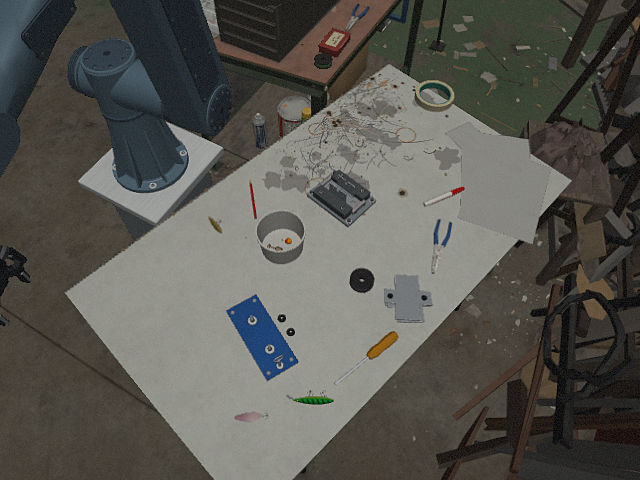

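View pics/wrist0.png

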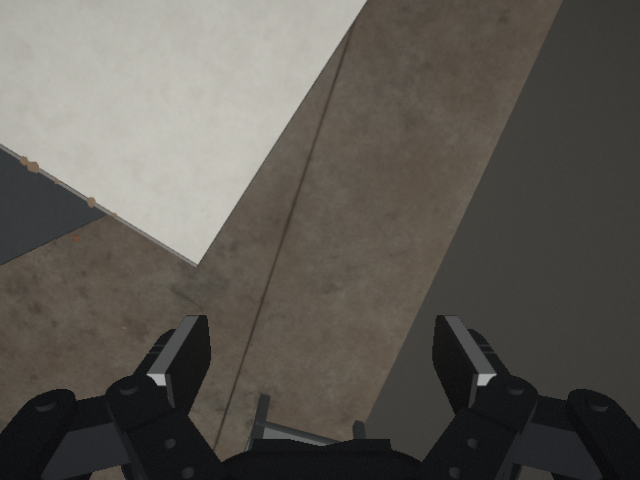

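Scene view: die at (288,325), tub at (372,277), stand at (405,220) with studs near (398,205) and (410,226). Side view: die (342,196), tub (281,238), stand (262,337), studs (252,320) and (269,349). The wrist camera sees only the bench edge.

Create h.py:
```python
import numpy as np,cv2
from scipy.spatial.transform import Rotation as R
from bench import ctrl
def K(p):
    f=240/np.tan(np.radians(p["fovy"]/2)); return np.array([[f,0,p["cx"]],[0,f,p["cy"]],[0,0,1]])
def ray(p,uv):
    n=cv2.undistortPoints(np.array([[uv]],float),K(p),p["dist"])[0,0]
    V=p["view"]; d=V[:3,:3].T@[n[0],-n[1],-1]; return -V[:3,:3].T@V[:3,3],d/np.linalg.norm(d)
def plane(p,uv,z):
    o,d=ray(p,uv); return o+d*(z-o[2])/d[2]
def tri(*obs):
    A=0;b=0
    for p,uv in obs:
        o,d=ray(p,uv); M=np.eye(3)-np.outer(d,d); A=A+M; b=b+M@o
    x=np.linalg.solve(A,b); return x,[np.linalg.norm(np.cross(x-ray(p,uv)[0],ray(p,uv)[1])) for p,uv in obs]
def proj(p,X):
    V=p["view"]; c=V[:3,:3]@np.array(X)+V[:3,3]
    return cv2.projectPoints(np.array([[c[0],-c[1],-c[2]]]),np.zeros(3),np.zeros(3),K(p),p["dist"])[0][0,0]
def tool():
    o=ctrl.get_obs(); w=o["eef_rot"]; return o["eef_pos"],R.from_quat([*w[1:],w[0]]).as_matrix(),o
def to_tool(X):  # world target tcp -> shift in tool axes
    p,r,_=tool(); return r.T@(np.array(X)-p)
```

Run:
```python
from h import *
np.set_printoptions(precision=4,suppress=True)
s,d=ctrl.camera_params("scene"),ctrl.camera_params("side")
for n,a,b,z in [("die",(289,325),(342,196),.04),("tub",(372,262),(281,225),.078),("st1",(398,205),(252,320),.03),("st2",(410,226),(269,349),.03),("spool",(300,240),(361,280),.02)]:
    print(n,plane(s,a,z),plane(d,b,z),tri((s,a),(d,b)))
S=cv2.imread("pics/scene0.png");D=cv2.imread("pics/side0.png")
for n,I,p in (("scene",S,s),("side",D,d)):
    hsv=cv2.cvtColor(I,cv2.COLOR_BGR2HSV)
    m=cv2.inRange(hsv,(100,140,60),(125,255,255))
    for c in cv2.findContours(m,0,2)[0]:
        if cv2.contourArea(c)>500: 
            b=cv2.boxPoints(cv2.minAreaRect(c)); ap=cv2.approxPolyDP(c,6,True)[:,0]
            print(n,ap.tolist(),[plane(p,x,.012)[:2].round(3).tolist() for x in ap.astype(float)])
a=cv2.resize(S[170:370,230:450],None,fx=2.7,fy=2.7,interpolation=2)
cv2.imwrite("pics/c1.png",a)
p,r,_=tool();print(p,r); print(ctrl.camera_params("wrist")["view"]); V=ctrl.camera_params("wrist")["view"]; c=-V[:3,:3].T@V[:3,3]; print("cam in tool",r.T@(c-p),r.T@V[:3,:3].T)
```

```text
die [0.5339 0.1712 0.04  ] [0.561  0.1441 0.04  ] (array([0.5508, 0.1606, 0.0136]), [np.float64(0.002506874252187748), np.float64(0.0025068742521875066)])
tub [ 0.5001 -0.0655  0.078 ] [ 0.4826 -0.039   0.078 ] (array([ 0.4899, -0.0505,  0.0982]), [np.float64(0.0010079060208485647), np.float64(0.0010079060208484781)])
st1 [ 0.6073 -0.3012  0.03  ] [ 0.5453 -0.2757  0.03  ] (array([ 0.5711, -0.2775,  0.0686]), [np.float64(0.01642237109262542), np.float64(0.016422371092625537)])
st2 [ 0.535  -0.2601  0.03  ] [ 0.6182 -0.3162  0.03  ] (array([ 0.5862, -0.308 , -0.0383]), [np.float64(0.01734434416561982), np.float64(0.01734434416561977)])
spool [ 0.7138 -0.0391  0.02  ] [ 0.7185 -0.0489  0.02  ] (array([ 0.7181, -0.0444,  0.0126]), [np.float64(0.001105086870129145), np.float64(0.0011050868701291438)])
scene [[376, 197], [405, 247], [430, 241], [402, 191]] [[0.683, -0.302], [0.508, -0.207], [0.474, -0.267], [0.646, -0.37]]
side [[255, 295], [227, 312], [268, 379], [297, 360]] [[0.509, -0.211], [0.476, -0.283], [0.649, -0.372], [0.683, -0.302]]
[ 0.1873 -0.5432  0.2306] [[ 0.9455  0.3258 -0.0002]
 [ 0.3258 -0.9455  0.0014]
 [ 0.0003 -0.0013 -1.    ]]
[[ 0.3265 -0.9452 -0.0007 -0.5745]
 [ 0.8977  0.3103 -0.3127  0.0417]
 [ 0.2958  0.1015  0.9499 -0.3808]
 [ 0.      0.      0.      1.    ]]
cam in tool [ 0.0799 -0.0001 -0.1437] [[ 0.0008  0.9498  0.313 ]
 [ 1.     -0.0005 -0.0009]
 [-0.0007  0.313  -0.9498]]
```

View pics/c1.png

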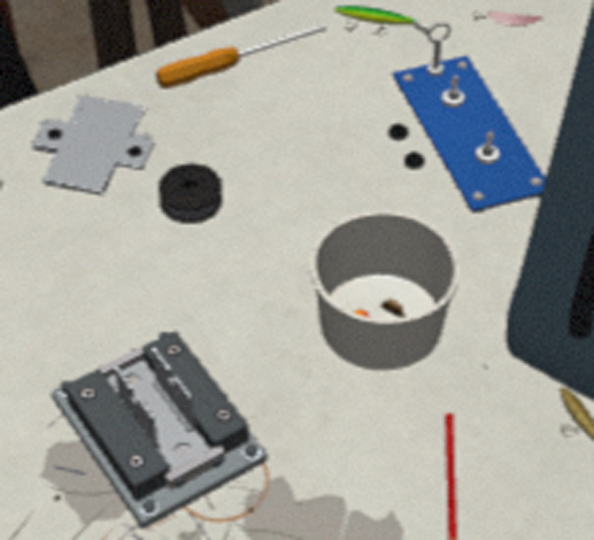

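The manual's scale: turns go in shares of 120 degrees. Converting my numbers, 0.84 rad is 0.4011.

jog_arm(
  steps=[
    {"tx": 0.054,"ty": -0.017,"tz": -0.01,"drz": 0.0477,"finger_gap": 1},
    {"tx": 0.108,"ty": -0.034,"tz": -0.02,"drz": 0.0955,"finger_gap": 1},
    {"tx": 0.162,"ty": -0.051,"tz": -0.03,"drz": 0.1432,"finger_gap": 1},
    {"tx": 0.216,"ty": -0.068,"tz": -0.03,"drz": 0.191,"finger_gap": 1},
    {"tx": 0.27,"ty": -0.085,"tz": -0.03,"drz": 0.2387,"finger_gap": 1},
    {"tx": 0.325,"ty": -0.102,"tz": -0.03,"drz": 0.2865,"finger_gap": 1},
    {"tx": 0.38,"ty": -0.119,"tz": -0.03,"drz": 0.3438,"finger_gap": 1},
    {"tx": 0.433,"ty": -0.136,"tz": -0.03,"drz": 0.4011,"finger_gap": 1},
    {"tx": 0.433,"ty": -0.136,"tz": -0.03,"drz": 0.4011,"finger_gap": 1},
    {"tx": 0.433,"ty": -0.136,"tz": -0.03,"drz": 0.4011,"finger_gap": 1},
  ],
)

```text
time_s: 1.4
eef_pos: [0.5521, -0.2739, 0.2607]
eef_rot: [0.0, 0.968, -0.251, -0.001]
wrist_force: [-0.7, -0.6, -0.5]
opening: 0.998
grasp_force: 0.0
```

Create snap.py:
```python
import sys,pickle; from h import *
n=sys.argv[1]; p=ctrl.camera_params("wrist"); t=tool(); I=ctrl.camera("wrist"); cv2.imwrite(f"pics/{n}.png",I); pickle.dump((p,t),open(f"{n}.pkl","wb")); print(t[0],np.degrees(np.arctan2(t[1][1,0],t[1][0,0])),t[2]["q"].round(2),t[2]["time_s"])
```

```bash
python3 snap.py w1
```

```text
[ 0.55210957 -0.27386576  0.26074402] -29.03088261687215 [-0.65  0.25  1.46 -0.    1.43  1.43] 1.4
```

jog_arm(
  steps=[
    {"tx": -0.05,"ty": -0.03,"finger_gap": 1},
    {"tx": -0.05,"ty": -0.03,"finger_gap": 1},
    {"tx": -0.05,"ty": -0.03,"finger_gap": 1},
  ],
)

```text
time_s: 1.82
eef_pos: [0.523, -0.2247, 0.262]
eef_rot: [0.0, 0.968, -0.252, 0.001]
wrist_force: [1.1, -0.2, 0.1]
opening: 0.999
grasp_force: 0.0
```

```bash
python3 snap.py w2
```

```text
[ 0.52302293 -0.22473634  0.26199967] -29.18430809300252 [-0.61  0.14  1.59 -0.    1.41  1.47] 1.825
```

View pics/w2.png

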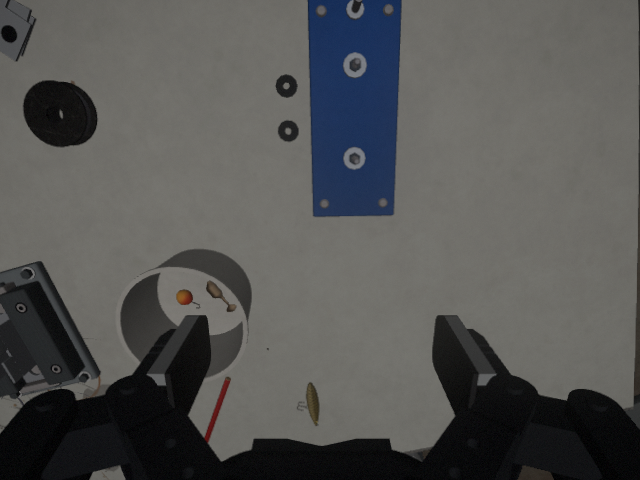

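Wrist view w2: stand plate between columns 310–400, studs at about (355,65) and (354,158), eye post at (356,8), bushings at (286,86) and (288,131), tub at (185,315), die at far left. Next I'll zoom in on the studs in both views.

Run:
```python
from h import *; import pickle
s=ctrl.camera_params("scene")
out=[]
for n in("w1","w2"):
    p,t=pickle.load(open(n+".pkl","rb")); I=cv2.imread(f"pics/{n}.png")
    for sg in(-1,1):
        X=np.array([.578,-.288,.044])+sg*.042*np.array([.872,-.489,0]); u=proj(p,X).round().astype(int); print(n,sg,u)
        x,y=max(u[0]-25,0),max(u[1]-25,0)
        out.append(cv2.resize(I[y:y+50,x:x+50],(390,290) if 0 else (290,290),interpolation=2)); print("origin",x,y)
cv2.imwrite("pics/c2.png",np.vstack([np.hstack(out[:2]),np.hstack(out[2:])]))
```

```text
w1 -1 [320 215]
origin 295 190
w1 1 [320 124]
origin 295 99
w2 -1 [351 164]
origin 326 139
w2 1 [354  64]
origin 329 39
```

View pics/c2.png

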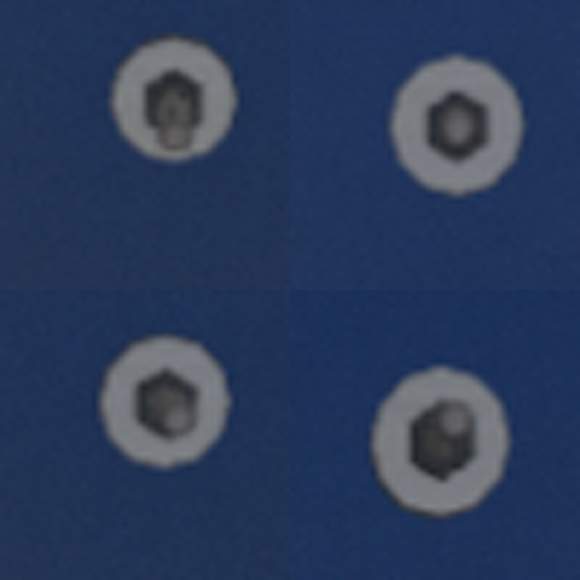

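Tips by hand from the crop: in w1 at (325.1,213.0) and (323.6,120.3), and in w2 at (356.6,160.7) and (357.0,60.7).

Run:
```python
from h import *; import pickle
np.set_printoptions(precision=4,suppress=True)
P={n:pickle.load(open(n+".pkl","rb"))[0] for n in("w1","w2")}
for a,b in [((325.1,213.0),(356.6,160.7)),((323.6,120.3),(357.0,60.7))]:
    print(tri((P["w1"],a),(P["w2"],b)),plane(P["w1"],a,.044),plane(P["w2"],b,.044))
for n in P:
    I=cv2.imread(f"pics/{n}.png"); m=cv2.inRange(cv2.cvtColor(I,cv2.COLOR_BGR2HSV),(100,140,30),(130,255,255))
    c=max(cv2.findContours(m,0,2)[0],key=cv2.contourArea); ap=cv2.approxPolyDP(c,6,True)[:,0].astype(float)
    print(n,ap.tolist(),[plane(P[n],x,.012)[:2].round(4).tolist() for x in ap])
    m=cv2.inRange(I,(90,90,90),(255,255,255)); 
# fixed cameras tip check
s,d=ctrl.camera_params("scene"),ctrl.camera_params("side")
I=cv2.imread("pics/w2.png"); x=cv2.imread("pics/scene0.png")[280:370,240:340]; y=cv2.imread("pics/side0.png")[160:235,295:385]
```

```text
(array([ 0.5414, -0.2729,  0.0447]), [np.float64(6.176361357449577e-05), np.float64(6.176361357445632e-05)]) [ 0.5412 -0.2728  0.044 ] [ 0.5414 -0.2729  0.044 ]
(array([ 0.6158, -0.3123,  0.044 ]), [np.float64(7.701924912074456e-05), np.float64(7.701924912085584e-05)]) [ 0.6157 -0.3123  0.044 ] [ 0.6158 -0.3122  0.044 ]
w1 [[366.0, 53.0], [278.0, 55.0], [287.0, 249.0], [299.0, 243.0], [300.0, 258.0], [355.0, 258.0], [346.0, 246.0], [363.0, 241.0]] [[0.6483, -0.375], [0.686, -0.3035], [0.5191, -0.2148], [0.5188, -0.2293], [0.5035, -0.2218], [0.4749, -0.2734], [0.4916, -0.2713], [0.4878, -0.2897]]
w2 [[308.0, 0.0], [315.0, 206.0], [321.0, 210.0], [315.0, 203.0], [328.0, 198.0], [325.0, 214.0], [391.0, 213.0], [400.0, 0.0], [363.0, 0.0], [356.0, 20.0], [345.0, 13.0], [349.0, 0.0]] [[0.6835, -0.3016], [0.5168, -0.2148], [0.5101, -0.2182], [0.5196, -0.2164], [0.5176, -0.2306], [0.5044, -0.2197], [0.4719, -0.2801], [0.6437, -0.3734], [0.6597, -0.3444], [0.6484, -0.3315], [0.6583, -0.3255], [0.6657, -0.3335]]
```

jog_arm(
  steps=[
    {"tx": -0.04,"ty": -0.04,"drz": -0.0716,"finger_gap": 1},
    {"tx": -0.08,"ty": -0.08,"drz": -0.1432,"finger_gap": 1},
    {"tx": -0.12,"ty": -0.12,"drz": -0.2149,"finger_gap": 1},
    {"tx": -0.16,"ty": -0.16,"drz": -0.2865,"finger_gap": 1},
    {"tx": -0.19,"ty": -0.2,"drz": -0.3581,"finger_gap": 1},
    {"tx": -0.21,"ty": -0.25,"drz": -0.4058,"finger_gap": 1},
    {"tx": -0.23,"ty": -0.3,"drz": -0.4058,"finger_gap": 1},
    {"tx": -0.23,"ty": -0.3,"drz": -0.4058,"finger_gap": 1},
    {"tx": -0.23,"ty": -0.3,"drz": -0.4058,"finger_gap": 1},
  ],
)

```text
time_s: 3.0
eef_pos: [0.4691, 0.1499, 0.2615]
eef_rot: [0.0, 0.985, 0.17, 0.0]
wrist_force: [0.5, -0.2, 0.1]
opening: 0.999
grasp_force: 0.0
```

```bash
python3 snap.py w3
```

```text
[0.46907197 0.14987587 0.26145351] 19.577638406842784 [ 0.07 -0.03  1.77 -0.    1.4   1.3 ] 3.0
```

View pics/w3.png

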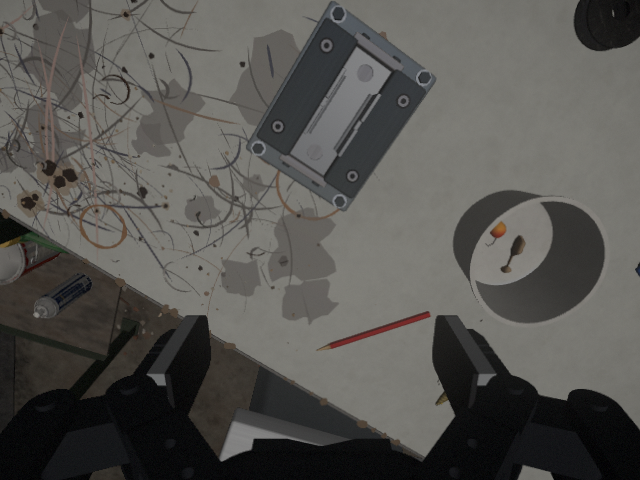

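Wrist view w3: bracket in the die with hole centres near (366,73) and (315,152), flanges either side of the web, tub at (540,258). The long axis is turned about 33° from the image vertical, so I'll turn by rz of about +0.57 to align.

Run:
```python
from h import *; import pickle
np.set_printoptions(precision=4,suppress=True)
p,t=pickle.load(open("w3.pkl","rb"))
a,b=plane(p,(366,73),.021),plane(p,(315,152),.021); m=(a+b)/2; yaw=np.arctan2(*(a-b)[1::-1])
y0=np.arctan2(t[1][1,0],t[1][0,0]); print(a,b,m,np.linalg.norm(a-b),np.degrees(yaw),"rz",y0-yaw)
print("shift to put bracket 25mm ahead:",to_tool([*(m[:2]-.025*(a-b)[:2]/np.linalg.norm(a-b)),.24]))
```

```text
[0.5916 0.1498 0.021 ] [0.5092 0.1701 0.021 ] [0.5504 0.1599 0.021 ] 0.08489618879040632 -13.857877108482217 rz 0.5835598328440699
shift to put bracket 25mm ahead: [0.0594 0.0035 0.0214]
```

To row units: 0.583 rad is 0.2784.

jog_arm(
  steps=[
    {"tx": 0.02,"tz": 0.005,"drz": 0.0859,"finger_gap": 1},
    {"tx": 0.04,"tz": 0.01,"drz": 0.1719,"finger_gap": 1},
    {"tx": 0.059,"ty": 0.003,"tz": 0.02,"drz": 0.2578,"finger_gap": 1},
    {"tx": 0.059,"ty": 0.003,"tz": 0.02,"drz": 0.2784,"finger_gap": 1},
    {"tx": 0.059,"ty": 0.003,"tz": 0.02,"drz": 0.2784,"finger_gap": 1},
  ],
)

```text
time_s: 3.68
eef_pos: [0.5255, 0.1658, 0.2411]
eef_rot: [0.0, 0.993, -0.121, -0.0]
wrist_force: [0.1, 0.8, 0.2]
opening: 0.998
grasp_force: 0.0
```

```bash
python3 snap.py w4
```

```text
[0.52546751 0.16575873 0.24113864] -13.941485586904268 [ 0.09  0.12  1.66 -0.    1.37  1.9 ] 3.675
```

jog_arm(
  steps=[
    {"tx": -0.04,"ty": -0.02,"finger_gap": 1},
    {"tx": -0.04,"ty": -0.02,"finger_gap": 1},
    {"tx": -0.04,"ty": -0.02,"finger_gap": 1},
  ],
)

```text
time_s: 4.1
eef_pos: [0.4914, 0.1959, 0.2418]
eef_rot: [-0.0, 0.993, -0.12, 0.001]
wrist_force: [-0.2, -0.6, 0.5]
opening: 1.002
grasp_force: 0.0
```

```bash
python3 snap.py w5
```

Run:
```python
import cv2,numpy as np
from h import *; import pickle
o=[]
for n in("w4","w5"):
    p,t=pickle.load(open(n+".pkl","rb")); u=proj(p,[.5504,.1599,.04]).round().astype(int); x,y=u[0]-50,u[1]-75; y=max(y,0);print(n,x,y)
    o.append(cv2.resize(cv2.imread(f"pics/{n}.png")[y:y+148,x:x+100],(400,592),interpolation=2))
cv2.imwrite("pics/c3.png",np.hstack(o))
```

```text
[0.49139079 0.19594414 0.2418286 ] -13.799731408891384 [ 0.16  0.07  1.71 -0.    1.36  1.97] 4.1
w4 270 103
w5 295 56
```

View pics/c3.png

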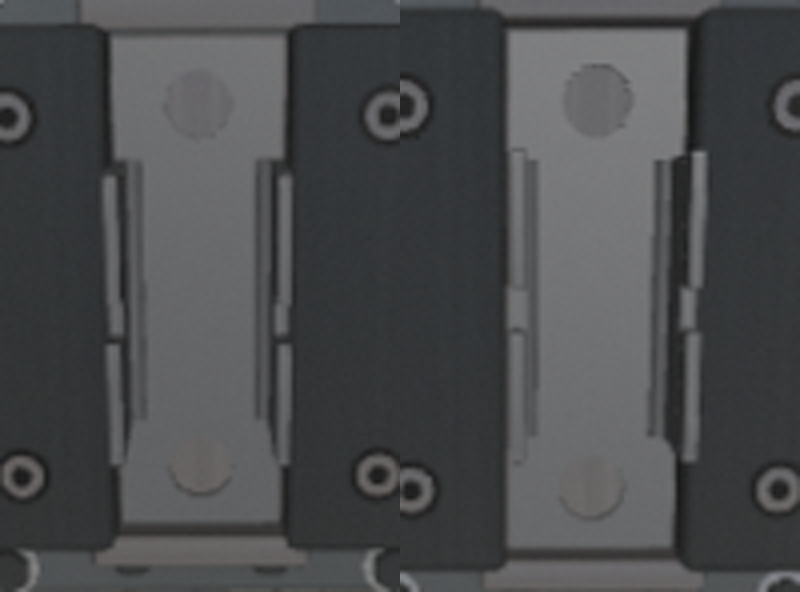

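Crops (x4): holes in w4 at (319.4,128.6) and (319.9,218.6), in w5 at (344.1,80.8) and (342.3,177.2). The flange-top ends are also visible in both views, so I can triangulate everything.

Run:
```python
from h import *; import pickle
np.set_printoptions(precision=4,suppress=True)
p4,p5=[pickle.load(open(n+".pkl","rb"))[0] for n in("w4","w5")]
O4,O5=np.array([270-.4,103-.4]),np.array([295-.4,56-.4])
R_={}
for n,a,b in [("hU",(199,104),(198,101)),("hL",(201,464),(191,487)),("LU",(110,174),(119,150)),("LL",(118,464),(118,464)),("RU",(286,172),(299,152)),("RL",(283,465),(290,461))]:
    x,e=tri((p4,O4+np.array(a)/4),(p5,O5+np.array(b)/4)); R_[n]=x; print(n,x,e[0])
m=(R_["hU"]+R_["hL"])/2; f=(R_["LU"]+R_["LL"]+R_["RU"]+R_["RL"])/4
y=lambda a,b:np.degrees(np.arctan2(*(R_[a]-R_[b])[1::-1]))
print(m,f,y("hU","hL"),y("LU","LL"),y("RU","RL"))
h=[plane(p4,O4+np.array(a)/4,.021) for a in((199,104),(201,464))]; g=[plane(p5,O5+np.array(a)/4,.021) for a in((198,101),(191,487))]
print(h,g)
print("tcp0 shift to (m,z=.2):",to_tool([*((m+f)/2)[:2],.2]))
```

```text
hU [0.591  0.1506 0.0228] 8.507855424206928e-06
hL [0.509  0.1706 0.0179] 3.1772218456868114e-05
LU [0.5835 0.1706 0.0652] 0.0001398148792850697
LL [0.5242 0.185  0.0609] 3.255650076176814e-05
RU [0.575  0.1362 0.0598] 9.027123256729507e-05
RL [0.5174 0.1507 0.0674] 9.003581218834493e-05
[0.55   0.1606 0.0203] [0.55   0.1606 0.0633] -13.67100456676001 -13.683840031096636 -14.126165394734805
[array([0.5909, 0.1507, 0.021 ]), array([0.5098, 0.1704, 0.021 ])] [array([0.5911, 0.1505, 0.021 ]), array([0.5095, 0.1707, 0.021 ])]
tcp0 shift to (m,z=.2): [0.0651 0.0202 0.0418]
```

jog_arm(
  steps=[
    {"tx": 0.032,"ty": 0.01,"finger_gap": 1},
    {"tx": 0.065,"ty": 0.02,"tz": 0.03,"finger_gap": 1},
    {"tx": 0.065,"ty": 0.02,"tz": 0.08,"finger_gap": 1},
    {"tx": 0.065,"ty": 0.02,"tz": 0.122,"finger_gap": 1},
    {"tx": 0.065,"ty": 0.02,"tz": 0.122,"finger_gap": 1},
    {"tx": 0.065,"ty": 0.02,"tz": 0.122,"finger_gap": 1},
  ],
)

```text
time_s: 4.9
eef_pos: [0.5507, 0.1612, 0.121]
eef_rot: [-0.0, 0.993, -0.121, 0.001]
wrist_force: [0.6, -0.8, 0.8]
opening: 0.998
grasp_force: 0.0
```

```bash
python3 -c "
from h import *
np.set_printoptions(precision=5,suppress=True)
t=tool();print(t[0],t[1],to_tool([.550,.1606,.040]),t[2]['wrist_force'])"
```

```text
[0.55072 0.16119 0.12099] [[ 0.97095 -0.23929  0.0023 ]
 [-0.23929 -0.97095  0.00012]
 [ 0.0022  -0.00067 -1.     ]] [-0.00073  0.0008   0.08099] [ 0.5946  -0.76838  0.80518]
```

jog_arm(
  steps=[
    {"tx": -0.001,"ty": 0.001,"tz": 0.03,"finger_gap": 1},
    {"tx": -0.001,"ty": 0.001,"tz": 0.055,"finger_gap": 1},
    {"tx": -0.001,"ty": 0.001,"tz": 0.07,"finger_gap": 1},
    {"tx": -0.001,"ty": 0.001,"tz": 0.08,"finger_gap": 1},
    {"tx": -0.001,"ty": 0.001,"tz": 0.08,"finger_gap": 1},
    {"tx": -0.001,"ty": 0.001,"tz": 0.08,"finger_gap": 1},
  ],
)

```text
time_s: 5.65
eef_pos: [0.5488, 0.1609, 0.0402]
eef_rot: [-0.0, 0.993, -0.12, 0.001]
wrist_force: [-0.4, -0.2, 0.6]
opening: 1.003
grasp_force: 0.0
```

```bash
python3 -c "
from h import *
np.set_printoptions(precision=5,suppress=True)
t=tool();print(t[0],t[1],to_tool([.550,.1606,.040]),t[2]['wrist_force'])"
```

```text
[0.54881 0.16087 0.04024] [[ 0.97107 -0.2388   0.00152]
 [-0.2388  -0.97107  0.00013]
 [ 0.00144 -0.00049 -1.     ]] [ 0.00122 -0.00003  0.00025] [-0.40457 -0.20367  0.64844]
```

Height is right at 40 mm. Closing.

jog_arm(
  steps=[
    {"finger_gap": 0.6},
    {"finger_gap": 0.5},
    {"finger_gap": 0.4},
    {"finger_gap": 0.3},
    {"finger_gap": 0},
    {"finger_gap": 0},
    {"finger_gap": 0},
    {"finger_gap": 0},
    {"finger_gap": 0},
  ],
)

```text
time_s: 6.78
eef_pos: [0.5485, 0.1608, 0.0399]
eef_rot: [-0.0, 0.993, -0.12, 0.001]
wrist_force: [0.1, -1.0, 5.8]
opening: 0.43
grasp_force: 62.1
```

jog_arm(
  steps=[
    {"tz": -0.003,"finger_gap": 0},
    {"tz": -0.006,"finger_gap": 0},
    {"tz": -0.012,"finger_gap": 0},
    {"tz": -0.02,"finger_gap": 0},
  ],
)

```text
time_s: 7.28
eef_pos: [0.5476, 0.1608, 0.0594]
eef_rot: [0.0, 0.993, -0.12, -0.0]
wrist_force: [-0.1, -0.8, -2.2]
opening: 0.431
grasp_force: 61.3
```

jog_arm(
  steps=[
    {"tz": -0.02,"finger_gap": 0},
    {"tz": -0.05,"finger_gap": 0},
    {"tz": -0.08,"finger_gap": 0},
    {"tz": -0.11,"finger_gap": 0},
    {"tz": -0.12,"finger_gap": 0},
    {"tz": -0.12,"finger_gap": 0},
  ],
)

```text
time_s: 8.02
eef_pos: [0.5482, 0.1606, 0.1797]
eef_rot: [0.0, 0.993, -0.12, 0.001]
wrist_force: [-0.7, 0.2, -2.9]
opening: 0.43
grasp_force: 61.4
```

jog_arm(
  steps=[
    {"ty": 0.02,"finger_gap": 0},
    {"ty": 0.055,"finger_gap": 0},
    {"tx": -0.003,"ty": 0.095,"finger_gap": 0},
    {"tx": -0.006,"ty": 0.135,"finger_gap": 0},
    {"tx": -0.006,"ty": 0.175,"finger_gap": 0},
    {"tx": -0.006,"ty": 0.215,"finger_gap": 0},
    {"tx": 0.018,"ty": 0.247,"drz": 0.0239,"finger_gap": 0},
    {"tx": 0.042,"ty": 0.28,"drz": 0.0477,"finger_gap": 0},
    {"tx": 0.066,"ty": 0.313,"drz": 0.0716,"finger_gap": 0},
    {"tx": 0.09,"ty": 0.346,"drz": 0.0955,"finger_gap": 0},
  ],
)

```text
time_s: 9.28
eef_pos: [0.5515, -0.1984, 0.1775]
eef_rot: [-0.0, 0.976, -0.22, -0.002]
wrist_force: [1.2, -0.1, -2.3]
opening: 0.431
grasp_force: 61.4
```

```bash
python3 snap.py w6a
```

```text
[ 0.5514799  -0.19842716  0.17750903] -25.416535087669228 [-0.55  0.26  1.63 -0.    1.26  1.47] 9.275
```

jog_arm(
  steps=[
    {"finger_gap": 0},
    {"finger_gap": 0},
  ],
)

```text
time_s: 9.57
eef_pos: [0.5515, -0.1961, 0.178]
eef_rot: [-0.0, 0.976, -0.219, -0.001]
wrist_force: [-0.7, 0.1, -2.4]
opening: 0.433
grasp_force: 61.4
```

```bash
python3 -c "
from h import *
t=tool(); a=np.radians(-27.9); print(t[0], 'yaw',np.degrees(np.arctan2(t[1][1,0],t[1][0,0])), to_tool([.5786-.0012*np.cos(a),-.2926-.0012*np.sin(a),.12]).round(4))"
```

```text
[ 0.55146924 -0.19610134  0.17804882] yaw -25.267004650081095 [0.0647 0.0756 0.0578]
```

To row units: 0.046 rad is 0.022.

jog_arm(
  steps=[
    {"tx": 0.025,"ty": 0.03,"drz": 0.0095,"finger_gap": 0},
    {"tx": 0.05,"ty": 0.055,"tz": 0.01,"drz": 0.022,"finger_gap": 0},
    {"tx": 0.065,"ty": 0.076,"tz": 0.03,"drz": 0.022,"finger_gap": 0},
    {"tx": 0.065,"ty": 0.076,"tz": 0.05,"drz": 0.022,"finger_gap": 0},
    {"tx": 0.065,"ty": 0.076,"tz": 0.058,"drz": 0.022,"finger_gap": 0},
    {"tx": 0.065,"ty": 0.076,"tz": 0.058,"drz": 0.022,"finger_gap": 0},
    {"tx": 0.065,"ty": 0.076,"tz": 0.058,"drz": 0.022,"finger_gap": 0},
  ],
)

```text
time_s: 10.45
eef_pos: [0.5797, -0.2927, 0.1223]
eef_rot: [0.0, 0.971, -0.241, 0.001]
wrist_force: [-0.0, 0.6, -2.0]
opening: 0.435
grasp_force: 61.4
```

```bash
python3 snap.py w6
```

Run:
```python
from h import *; import pickle
w=cv2.imread("pics/w6.png"); o=[cv2.resize(w[100:400,180:460],(400,428))]
for n in("scene","side"):
    p=ctrl.camera_params(n); I=ctrl.camera(n); cv2.imwrite(f"pics/{n}6.png",I)
    u=proj(p,[.578,-.292,.07]).round().astype(int); x,y=u[0]-50,u[1]-54; print(n,x,y)
    o.append(cv2.resize(I[y:y+107,x:x+50*2],(400,428),interpolation=2)[:, :400])
cv2.imwrite("pics/c6.png",cv2.resize(np.hstack(o),(800,285)))
```

```text
[ 0.57966715 -0.29266786  0.12233565] -27.85465053594566 [-0.65  0.45  1.49  0.    1.2   1.41] 10.45
scene 356 147
side 208 272
```

View pics/c6.png

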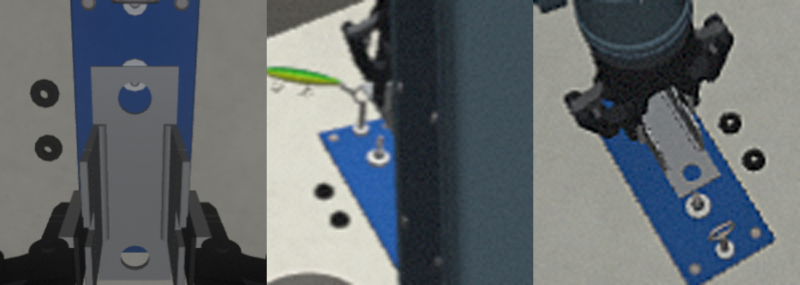

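Create holes.py:
```python
import sys,pickle; from h import *
np.set_printoptions(precision=4,suppress=True)
n=sys.argv[1]; p,t=pickle.load(open(n+".pkl","rb")); I=cv2.GaussianBlur(cv2.imread(f"pics/{n}.png"),(3,3),0).astype(int)
web=np.median(I[250:320,310:332].reshape(-1,3),0); print("web",web)
H=[]
for u,v in((322,202),(321,370)):
    P=I[v-25:v+26,u-25:u+26]; m=(np.abs(P-web).sum(2)>float(sys.argv[2])).astype(np.uint8)*255
    for r in m[::2]: print("".join("#" if x else "." for x in r)) if len(sys.argv)>3 else 0
    cs=[c for c in cv2.findContours(m,0,1)[0] if cv2.contourArea(c)>60]
    c=min(cs,key=lambda c:np.hypot(*(c[:,0].mean(0)-25))); x,y,w,h=cv2.boundingRect(c)
    e=cv2.fitEllipse(cv2.convexHull(c)); print(e,(x,y,w,h)); H.append((u-25+e[0][0],v-25+e[0][1]))
print("px",H)
for z in (.017,.019,.021):   # web top below TCP
    Q=[]
    for h in H:
        o,d=ray(p,h); o=t[1].T@(o-t[0]); d=t[1].T@d; Q.append(o+d*(z-o[2])/d[2])
    print(z,Q[0],Q[1],"sep",np.linalg.norm(Q[0]-Q[1]),"mid",(Q[0]+Q[1])/2,"rz",np.arctan2(*(Q[0]-Q[1])[1::-1]))
```

```bash
python3 holes.py w6 45 v
```

```text
web [101.  99.  98.]
...................................................
...................................................
...................................................
...................................................
...................................................
................###...........###..................
..............######.........#######...............
..............#####################.#..............
..........#####.#################.#####............
.........###########....#....###########...........
........#################################..........
........##################################.........
.......###################################.........
.......###################################.........
.......###################################.........
.......###################################.........
........#################################..........
.........###############################...........
..........#############################............
............##########################.............
..............#####################....
[... 1643 characters left out ...]
...............................................
...................................................
((25.122478485107422, 27.64333152770996), (22.563188552856445, 30.15144157409668), 92.39191436767578) (10, 22, 31, 18)
px [(321.1139793395996, 202.69988822937012), (321.1224784851074, 372.64333152770996)]
0.017 [0.0444 0.0003 0.017 ] [-0.0403  0.0004  0.017 ] sep 0.08463699706445751 mid [0.0021 0.0004 0.017 ] rz -0.0008752197586495158
0.019 [0.0439 0.0003 0.019 ] [-0.0418  0.0004  0.019 ] sep 0.08569064663109423 mid [0.0011 0.0004 0.019 ] rz -0.0008752197586495153
0.021 [0.0435 0.0003 0.021 ] [-0.0433  0.0004  0.021 ] sep 0.08674429619773096 mid [0.0001 0.0004 0.021 ] rz -0.0008752197586495148
```

Create avg.py:
```python
from h import *
np.set_printoptions(precision=4,suppress=True)
T=[]
for i in range(6): ctrl.camera("side"); T.append(tool())
p=np.mean([t[0] for t in T],0); r=T[-1][1]; v=np.mean([t[1][:,2] for t in T],0); print("std",np.std([t[0] for t in T],0),"pos",p,"zaxis",v,"yaw",np.mean([np.degrees(np.arctan2(t[1][1,0],t[1][0,0])) for t in T]))
a=np.radians(-27.9); print("shift",r.T@(np.array([.5786-.0013*np.cos(a),-.2926-.0013*np.sin(a),.081])-p), T[-1][2]["time_s"])
```

```bash
python3 avg.py
```

```text
std [0.0001 0.     0.0003] pos [ 0.5793 -0.2932  0.1218] zaxis [ 0.0006 -0.0004 -1.    ] yaw -27.90825781286919
shift [-0.0022 -0.0002  0.0408] 10.9
```

jog_arm(
  steps=[
    {"tx": -0.002,"tz": 0.01,"finger_gap": 0},
    {"tx": -0.002,"tz": 0.02,"finger_gap": 0},
    {"tx": -0.002,"tz": 0.03,"finger_gap": 0},
    {"tx": -0.002,"tz": 0.037,"finger_gap": 0},
    {"tx": -0.002,"tz": 0.041,"finger_gap": 0},
    {"tx": -0.002,"tz": 0.041,"finger_gap": 0},
    {"tx": -0.002,"tz": 0.041,"finger_gap": 0},
  ],
)

```text
time_s: 11.78
eef_pos: [0.5776, -0.2924, 0.0807]
eef_rot: [0.0, 0.97, -0.241, 0.0]
wrist_force: [0.5, 0.3, -2.1]
opening: 0.437
grasp_force: 61.4
```

```bash
python3 avg.py; python3 snap.py w7; python3 holes.py w7 45 | tail -5
```

Run:
```python
from h import *
w=cv2.imread("pics/w7.png"); o=[cv2.resize(w[165:240,285:360],(400,400),interpolation=2),cv2.resize(w[335:410,285:360],(400,400),interpolation=2)]
cv2.imwrite("pics/c7.png",np.hstack(o))
```

```text
std [0.0001 0.0001 0.0001] pos [ 0.5775 -0.2924  0.0807] zaxis [ 0.0005 -0.0004 -1.    ] yaw -27.913373682841826
shift [-0.0003 -0.0003 -0.0003] 12.075
[ 0.57740719 -0.29232387  0.0805222 ] -27.91514111610536 [-0.65  0.5   1.52 -0.    1.12  1.41] 12.075
((25.231815338134766, 26.092100143432617), (26.053613662719727, 31.049962997436523), 91.01770782470703) (10, 13, 31, 27)
px [(321.21149253845215, 202.9310703277588), (321.23181533813477, 371.0921001434326)]
0.017 [0.0443 0.0004 0.017 ] [-0.0393  0.0005  0.017 ] sep 0.08364812194790443 mid [0.0025 0.0004 0.017 ] rz -0.001000354813634613
0.019 [0.0439 0.0004 0.019 ] [-0.0408  0.0005  0.019 ] sep 0.08468923414861655 mid [0.0015 0.0004 0.019 ] rz -0.0010003548136346121
0.021 [0.0434 0.0004 0.021 ] [-0.0423  0.0005  0.021 ] sep 0.08573034634932869 mid [0.0006 0.0004 0.021 ] rz -0.0010003548136346125
```

View pics/c7.png

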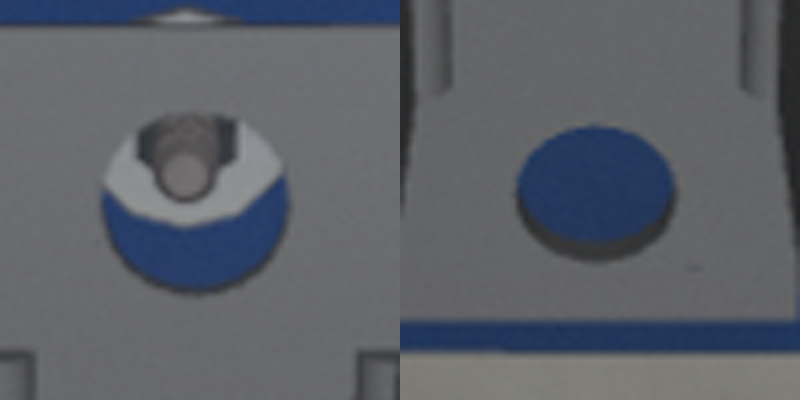

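The final crop shows the front hole centred at about (196,203) with its stud tip at (185,175), and the rear hole at (597,193) with clear air beneath. So I'll compute the tip-to-hole offset in the tool frame.

Run:
```python
from h import *; import pickle
np.set_printoptions(precision=4,suppress=True)
p,t=pickle.load(open("w7.pkl","rb"))
def at(h,z):
    o,d=ray(p,h); o=t[1].T@(o-t[0]); d=t[1].T@d; return o+d*(z-o[2])/d[2]
k=lambda u,v,x0,y0:(x0+u/5.333-.4,y0+v/5.333-.4)
print("tip",at(k(185,175,285,165),t[0][2]-.0443))
for z in(.018,.019): print("holes",at(k(196,203,285,165),z),at(k(196,193,285,335),z))
for X in ([.5414,-.2729,.0447],[.6158,-.3123,.044]): print("stud map",t[1].T@(np.array(X)-t[0]))
```

```text
tip [ 0.0427 -0.0005  0.0362]
holes [0.0442 0.0004 0.018 ] [-0.0399  0.0005  0.018 ]
holes [0.044  0.0004 0.019 ] [-0.0406  0.0005  0.019 ]
stud map [-0.0409 -0.0003  0.0358]
stud map [ 0.0433 -0.0003  0.0365]
```

jog_arm(
  steps=[
    {"tx": -0.0005,"ty": -0.0008,"tz": -0.0002,"finger_gap": 0},
    {"tx": -0.0005,"ty": -0.0008,"tz": -0.0002,"finger_gap": 0},
    {"tx": -0.0005,"ty": -0.0008,"tz": -0.0002,"finger_gap": 0},
    {"tx": -0.0005,"ty": -0.0008,"tz": -0.0002,"finger_gap": 0},
  ],
)

```text
time_s: 12.62
eef_pos: [0.5773, -0.2913, 0.0805]
eef_rot: [-0.0, 0.97, -0.241, 0.0]
wrist_force: [-0.4, 0.3, -2.6]
opening: 0.432
grasp_force: 61.4
```

```bash
python3 avg.py; python3 -c "
from bench import ctrl
print(ctrl.hand_in())"
```

```text
std [0. 0. 0.] pos [ 0.5773 -0.2913  0.0805] zaxis [-0.  0. -1.] yaw -27.91589917707603
shift [ 0.0005  0.0005 -0.0005] 12.925
the job is handed in; nothing more can be done
None
```

I lifted the bracket out of the die, carried it over the tub and handed in at 12.9 s. It was held level and steady over the stand, each hole within about 1 mm of its stud and about 14.5–15 mm above the tips, by my measurements; the judged result was not shown.

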